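# Tighten the filter holder's locking collar with the tommy bar

### The job

Screw the holed locking collar of the steel filter holder home with the loose bar from the blue rack (the one with the square head): stand the bar in a hole of the collar, push the collar clockwise as seen from above, move the bar to another hole when the yoke gets in its way, and go on until the collar comes up against its stop, its rib in line with the fixed pointer. Turn the collar only with the bar, not with the fingers, and leave the bar standing in a hole of the collar.

Things in the scene. Friction and masses are not known exactly. Their poses are not given: they have to be found in the camera images.
- holder: Stainless filter holder, fixed, 236 mm across. Origin: centre of its underside, on the collar's axis; z up. A fixed pointer (8 mm wide, 70 mm high, 85 to 101 mm from the axis) marks its front, -x. On it lies the aluminium collar, a ring of 82 mm radius, 30 to 70 mm above the bench; its six holes, 60 degrees apart, are open down to the holder's steel, 30 mm above the bench.
- collar (a joint): Turn of the collar, rad, growing clockwise seen from above, 0 to 3.20 = home, its stop. Starts at 0.05 to 0.40. The rib lies (3.20 - value) rad counterclockwise, from above, of the holder's front; at home it meets the fixed pointer. Fine thread: the collar stays at its height. 0.15 N m of friction (about 3 N at a hole); it stays where it is left.
- rib_hole (a point): Mouth (centre, 70 mm above the bench) of the collar's hole marked by the rib, a 6 mm high block on the rim just outside it. All six holes are alike: 26 mm across, 40 mm deep, centres 58 mm from the collar's axis.
- yoke (a point): Middle of the top of the fixed yoke, on the collar's axis: a steel strip 24 mm wide along the holder's y, 78 to 92 mm above the bench, on posts 103 mm either side of the axis; a fitting at its middle rises to 116 mm. The bar cannot pass it: one stroke, in front of it or behind it, turns the collar 140 degrees at most.
- bar: Steel bar, 150 mm, 0.25 kg, upright in a blue rack (70 x 216, 60 mm high; row of four holes 54 mm apart, 20 wide, 50 deep). Origin: centre of its lower end, at first 10 mm above the bench; z to its head. Lower 100 mm: round, 14 mm thick; upper 50 mm: square head, 22 mm, flats along x and y; x points across the row within 9 degrees. Others there: glass rod, capped tube, short pin without head.
Mind the look-alikes: they are no part of the job. What is shaped like the bar but orange is not meant.

How it is judged (in metres and radians):
At the end, for the whole second after the job is handed in: The collar is within 10 degrees of its stop, and the bar stands released and at rest in one of the collar's holes, its lower end at least 10 mm below the collar's top and leaning less than about 28 degrees (value of joint collar above 3.03 rad and horizontal distance between bar and holder below 0.08 m and height (world z) of bar below 0.06 m and angle between bar's own z axis and vertical below 0.5 rad and linear speed of bar below 0.03 m/s); the robot touches nothing.
It fails at once if the fingers push on the filter holder or its collar (more than 6 N) (contact force between the fingers and holder above 6 N).
It also fails if it takes over 54 s, if anything falls off the work surface, if the arm or the gripper's body presses on something with over 40 N, if the wrist force passes 120 N, or if a joint passes its speed limit or range.

### The arm

A 6-joint arm with a two-finger parallel gripper is mounted at the origin on the work surface. World frame = base frame: x ahead of the robot, y to its left, z up, the work surface at z = 0. Lengths are in mm, angles in rad, forces in N, time in s.
With the tool pointing down it reaches from about 275 to 750 mm from the base axis. Payload 10.2 kg.
Tool frame: the origin (TCP) lies on the centre line of the jaws, within the pads' length; the fingertips stand 17 mm ahead of it and the grasp point (between the pads) lies 2 mm behind it; z points along the fingers, y is the line along which they close (so a half turn about z gives the same grasp; the last joint's range is limited). The gripper opens to 85 mm and grips with 20 to 120 N. Pads are 22 mm wide; open, the fingers measure 114 mm over their backs; the gripper's body (76 mm by 85 mm) begins 54 mm behind the grasp point. The pads swing forward as they close: fully open they stand 13 mm farther back than shut.
Start: joints at [0.941, 0.313, 1.498, -0, 1.331, -0.223], TCP at [207.741, 482.157, 248.294] pointing down, gripper open.
Joint ranges: [-2.94, 2.94], [-0.97, 2.17], [0.19, 2.56], [-1.23, 4.37], [0.02, 3.11], [-2.88, 2.88]. Speed limits (rad/s): [2.39, 2.39, 3.01, 3.14, 3.14, 3.14].

### API

Orientations are given as a unit quaternion [w, x, y, z].
In Python, from rig import ctrl gives the robot as it stands. The module is installed in compiled form; this text tells all that it offers.
- The arm moves only by the shell command python3 -m jog 'ROWS' [FORCE]. ROWS is JSON, a list of rows, each an object with "delta_pos": the shift along the world's x, y, z in mm, a list of three; "angular": the turn, a rotation vector about the world's x, y, z in rad, a list of three; "fingers": the opening, from 0 (shut) to 1 (fully open). In form: [{"delta_pos": [tx, ty, tz], "angular": [rx, ry, rz], "fingers": fingers}, ...]. A call has 1 to 10 rows; each row is the pose to reach, as a shift and turn from the pose commanded when the call began; what a row does not reach only later rows make up. A row lasts 1/8 s, in which the tool goes at most 62.5 mm and 10.7 degrees, less where a joint would pass 70% of its speed; a pose out of reach is approached as far as the arm can. A call with a gripper value outside its range is refused whole. The fingers move at their own pace and stop on an object; FORCE is the grip in N (left out, the last holds). Time passes only in rows, so rows that repeat a pose let the fingers close. It gives the time, the measured TCP pose, the force, the opening and the grip force at its end, in the units of the state.
- ctrl.sense(): the state, without advancing time (a new reading comes with each control period).
- ctrl.capture(name): name is "scene" or "top"; returns a dict with "pixels" (480x640x3 uint8, blue, green, red), "fx", "fy", "cx", "cy" (pixels), "R" (3x3) and "t" (3): a world point X has camera coordinates R X + t. Camera axes: x right, y down, z forward; pixel columns grow to the right and rows downward; lengths in mm; the calibration is good to about 2 mm. A picture is of the moment at which its call begins. There is no depth.
- ctrl.finish_job(): hands the job in; it is judged then, once.
The state is a dict: "time_s": time; "joints": joint angles; "dq": joint speeds; "tau": joint torques, N m; "eef_pos": TCP position; "ee_rot": TCP orientation; "force": force on the tool from outside, world axes, zero at the start; "wrist_torque": the same for the moment, N m; "grip_width": opening from 0.0 (shut) to 1.0 (fully open); "grip_force": force on a finger pad.
Only numpy, scipy, OpenCV 4.12 (cv2) and the standard library are available. Lean on these libraries where they do the work, as an engineer would, in place of code of your own. Each camera call takes 0.05 s, during which the arm holds its last target. There are 200 camera calls.

## Working session

There is one attempt and no reset: what is moved stays moved. The work goes in short steps, Python scripts to look and compute and a shell command to move; the robot and the scene stay as the last step left them, time stands still between calls to the robot, and variables do not carry over. Pictures are saved under pics/ and viewed, at most 10 in all, crops included, and the job is handed in when it is done.

```bash
mkdir -p pics; cat > h.py <<'E'
import numpy as np, cv2, json
from rig import ctrl
def cap(n,f):
    c=ctrl.capture(n); cv2.imwrite('pics/'+f+'.png',c['pixels'])
    np.savez('pics/'+f+'.npz',**{k:np.array(v) for k,v in c.items()}); return c
def ray(c,u,v,z):
    R=np.array(c['R']);t=np.array(c['t']);d=R.T@np.array([(u-c['cx'])/c['fx'],(v-c['cy'])/c['fy'],1]);o=-R.T@t
    return o+d*(z-o[2])/d[2]
def proj(c,X):
    p=np.array(c['R'])@np.array(X,float)+np.array(c['t']);return c['fx']*p[0]/p[2]+c['cx'],c['fy']*p[1]/p[2]+c['cy']
def load(f): return dict(np.load('pics/'+f+'.npz'))
E
python3 - <<'E'
from h import *
for n in('top','scene'):
    c=cap(n,n+'0'); print(n,-np.array(c['R']).T@np.array(c['t']),c['fx'])
s=ctrl.sense();print(s)
E
```

```text
top [449.93690602  48.11985291 744.07667922] 445.6730178806497
scene [1082.70419994  509.58375146  613.89982772] 496.1742206790418
{'time_s': 0.1, 'joints': array([ 9.40576354e-01,  3.13381423e-01,  1.49835338e+00, -2.19749450e-05,
        1.33102284e+00, -2.23411302e-01]), 'dq': array([ 0.00113771, -0.00153346, -0.0019926 ,  0.0009816 ,  0.00233863,
       -0.00092065]), 'tau': array([ 1.60742104e-03, -4.12902868e+01, -2.60147023e+01, -2.82511064e-04,
        2.98600367e-03,  4.46526246e-05]), 'eef_pos': array([207.62386229, 481.96666539, 247.80166726]), 'ee_rot': array([-2.31424751e-04,  2.02002052e-01,  9.79384925e-01, -5.34658739e-04]), 'force': array([-1.16356491,  0.28829237, -0.24361836]), 'wrist_torque': array([ 0.0187895 ,  0.04696444, -0.04041198]), 'grip_force': 0.0, 'grip_width': 1.0018377424847995}
```

View pics/top0.png

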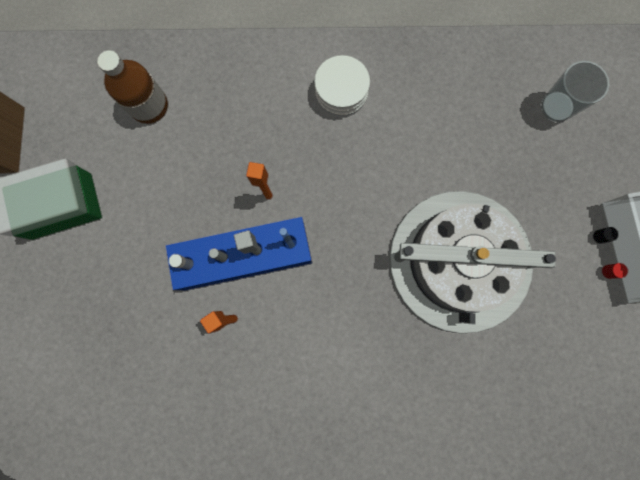

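View pics/scene0.png

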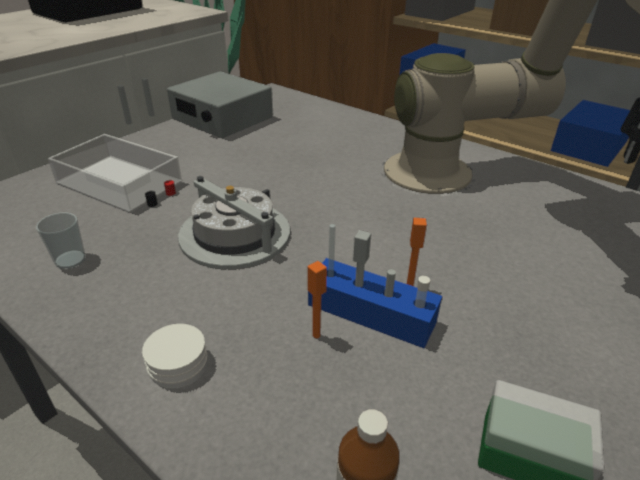

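The top view shows the rack at about (240,253), the steel square head at (246,241), the collar centre near (470,260), and the pointer at about (467,318), with the yoke running left to right. I'll enlarge both regions.

```bash
python3 - <<'E'
from h import *
c=load('top0');i=c['pixels']
a=cv2.resize(i[185:340,385:565],None,fx=4.4,fy=3.8,interpolation=2) 
a=cv2.resize(i[185:335,385:565],None,fx=4,fy=4,interpolation=cv2.INTER_CUBIC);cv2.imwrite('pics/a.png',a)
b=cv2.resize(i[210:295,160:320],None,fx=5,fy=5,interpolation=cv2.INTER_CUBIC);cv2.imwrite('pics/b.png',b)
print(c['R'])
E
```

```text
[[-1.06494517e-02 -9.99940856e-01 -2.20781270e-03]
 [-9.89163596e-01  1.08579501e-02 -1.46415452e-01]
 [ 1.46430764e-01  6.24643660e-04 -9.89220724e-01]]
```

View pics/a.png

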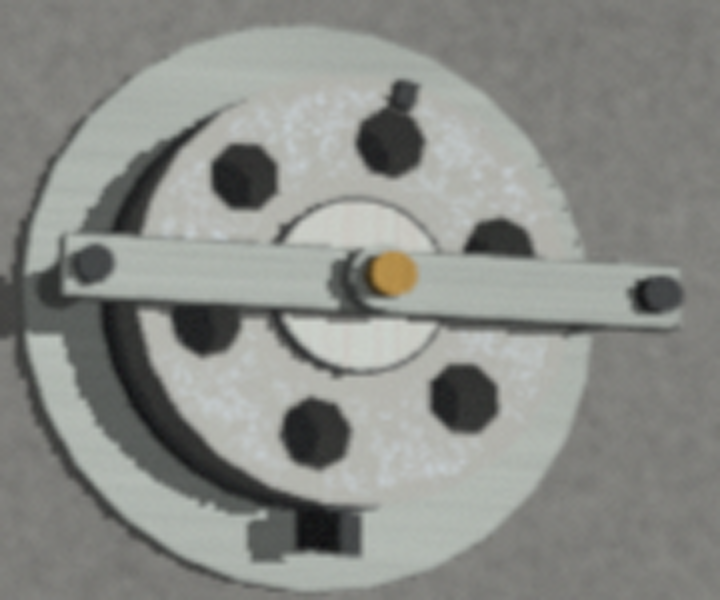

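View pics/b.png

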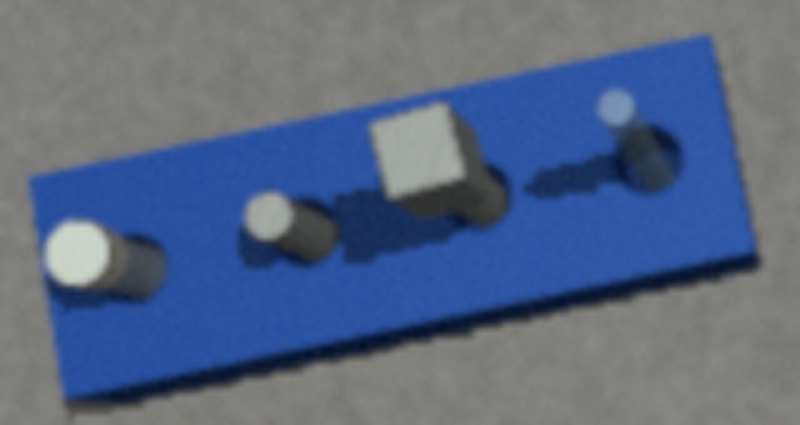

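Crop a: the rib hole is at (390,142) with the rib at (404,95). The other full holes are at (245,176), (316,432) and (464,398), and the pointer is at the bottom, near (330,530). Crop b: the head-top corners are (370,124), (445,103), (467,180) and (392,200).

```bash
python3 - <<'E'
from h import *
from scipy.optimize import least_squares
c=load('top0')
A=lambda u,v,z:ray(c,u/4+385-.375,v/4+185-.375,z)
B=lambda u,v,z:ray(c,u/5+160-.4,v/5+210-.4,z)
P=np.array([A(u,v,70) for u,v in [(390,142),(245,176),(316,432),(464,398)]])[:,:2]
print(P)
k=np.radians([0,60,180,240]) # image ccw
# +x up, +y left : ccw from above = image ccw
f=lambda q:(np.c_[q[0]+58*np.cos(q[2]+k),q[1]+58*np.sin(q[2]+k)]-P).ravel()
s=least_squares(f,[P[:,0].mean(),P[:,1].mean(),0]);q=s.x
print('centre,ang',q,np.degrees(q[2]),'res',f(q))
print('rib',A(404,95,76))
y1,y2=A(92,264,92),A(659,295,92);print('yoke ends',y1,y2,np.linalg.norm(y1-y2),(y1+y2)/2)
d=(y1-y2)[:2];print('holder x dir deg',np.degrees(np.arctan2(d[1],d[0]))-90)
print('fitting',A(394,274,116))
C=np.array([B(u,v,160) for u,v in [(370,124),(445,103),(467,180),(392,200)]])
print(C,C.mean(0));
for i in range(4):
  e=C[(i+1)%4]-C[i];print(np.linalg.norm(e),np.degrees(np.arctan2(e[1],e[0])))
for p in [(32,178),(712,36),(757,255),(66,398)]:print('rack',B(*p,60))
for p in [(78,252),(269,216),(616,107)]:print('others z~120',B(*p,120))
E
```

```text
[[ 573.61958558 -191.49651389]
 [ 560.99930168 -135.17373222]
 [ 463.40921442 -156.92150372]
 [ 475.49878618 -213.24525658]]
centre,ang [ 5.18381722e+02 -1.74209252e+02 -3.05591818e-01] -17.50912144400642 res [ 0.07494224 -0.16248006  0.15074338  0.14190448 -0.34029831  0.16199446
  0.11461269 -0.14141888]
rib [ 590.71063087 -195.83986077   76.        ]
yoke ends [525.1822502  -71.28720647  92.        ] [ 511.47551282 -278.7264489    92.        ] 207.89159182288205 [ 518.32888151 -175.00682768   92.        ]
holder x dir deg -3.780375605357193
fitting [ 517.68549597 -173.62008907  116.        ]
[[541.50886401 171.12288447 160.        ]
 [546.93681481 151.29968432 160.        ]
 [526.24528924 145.17714432 160.        ]
 [521.13815025 164.91181484 160.        ]] [533.95727958 158.12788199 160.        ]
20.552905251964383 -74.68672506640819
21.57833928512225 -163.5167242932703
20.38480045065782 104.5092688121151
21.296557579040275 16.956564171126075
rack [541.4085503 296.5885873  60.       ]
rack [583.8439123   85.81778164  60.        ]
rack [515.04454906  72.14675083  60.        ]
rack [473.54314168 283.35828967  60.        ]
others z~120 [512.2536386  260.97022482 120.        ]
others z~120 [521.85216918 207.50327531 120.        ]
others z~120 [551.89490588 109.81004777 120.        ]
```

Everything fits: the collar centre is (518.3, -174.3) with residuals under 0.4 mm. The pointer side is at 176.2° and the rib at -17.5°, so the collar reads about 0.30 and needs about 166° more. The bar is at (534, 158) with a yaw of about 15.8°.

The plan is two strokes in front of the yoke: the hole at 222.5° for about 100°, then the next hole to home. First I move over the bar.

```bash
python3 -m jog '[{"delta_pos":[326,-324,-28],"angular":[0,0,-0.888],"fingers":1},{"delta_pos":[326,-324,-28],"angular":[0,0,-0.888],"fingers":1},{"delta_pos":[326,-324,-28],"angular":[0,0,-0.888],"fingers":1},{"delta_pos":[326,-324,-28],"angular":[0,0,-0.888],"fingers":1},{"delta_pos":[326,-324,-28],"angular":[0,0,-0.888],"fingers":1},{"delta_pos":[326,-324,-28],"angular":[0,0,-0.888],"fingers":1},{"delta_pos":[326,-324,-28],"angular":[0,0,-0.888],"fingers":1},{"delta_pos":[326,-324,-28],"angular":[0,0,-0.888],"fingers":1},{"delta_pos":[326,-324,-28],"angular":[0,0,-0.888],"fingers":1},{"delta_pos":[326,-324,-28],"angular":[0,0,-0.888],"fingers":1}]' 80
```

```text
time_s: 1.35
eef_pos: [532.9, 159.3, 220.4]
ee_rot: [-0.0, 0.603, 0.798, -0.0]
force: [0.7, 0.0, 0.0]
grip_width: 1.002
grip_force: 0.0
```

```bash
python3 -m jog '[{"delta_pos":[0,0,-30],"angular":[0,0,0],"fingers":1},{"delta_pos":[0,0,-60],"angular":[0,0,0],"fingers":1},{"delta_pos":[0,0,-84],"angular":[0,0,0],"fingers":1},{"delta_pos":[0,0,-84],"angular":[0,0,0],"fingers":1},{"delta_pos":[0,0,-84],"angular":[0,0,0],"fingers":0},{"delta_pos":[0,0,-84],"angular":[0,0,0],"fingers":0},{"delta_pos":[0,0,-84],"angular":[0,0,0],"fingers":0},{"delta_pos":[0,0,-84],"angular":[0,0,0],"fingers":0},{"delta_pos":[0,0,-84],"angular":[0,0,0],"fingers":0},{"delta_pos":[0,0,-84],"angular":[0,0,0],"fingers":0}]' 80
```

```text
time_s: 2.6
eef_pos: [534.1, 158.1, 136.9]
ee_rot: [0.0, 0.603, 0.798, 0.0]
force: [-0.5, 0.6, 5.5]
grip_width: 0.246
grip_force: 78.0
```

```bash
python3 -m jog '[{"delta_pos":[0,0,0],"angular":[0,0,0],"fingers":0},{"delta_pos":[0,0,0],"angular":[0,0,0],"fingers":0},{"delta_pos":[0,0,0],"angular":[0,0,0],"fingers":0}]'
```

```text
time_s: 2.98
eef_pos: [534.1, 158.2, 136.9]
ee_rot: [0.0, 0.603, 0.798, 0.0]
force: [0.1, 0.1, 5.5]
grip_width: 0.248
grip_force: 78.0
```

```bash
python3 -m jog '[{"delta_pos":[0,0,30],"angular":[0,0,0],"fingers":0},{"delta_pos":[0,0,80],"angular":[0,0,0],"fingers":0},{"delta_pos":[0,0,130],"angular":[0,0,0],"fingers":0},{"delta_pos":[-10,-50,130],"angular":[0,0,0],"fingers":0},{"delta_pos":[-20,-110,130],"angular":[0,0,0],"fingers":0},{"delta_pos":[-30,-170,130],"angular":[0,0,0],"fingers":0},{"delta_pos":[-40,-230,130],"angular":[0,0,0],"fingers":0},{"delta_pos":[-50,-290,130],"angular":[0,0,0],"fingers":0},{"delta_pos":[-58,-340,130],"angular":[0,0,0],"fingers":0},{"delta_pos":[-58,-371.5,130],"angular":[0,0,0],"fingers":0}]'
```

```text
time_s: 4.22
eef_pos: [474.8, -215.4, 265.7]
ee_rot: [-0.001, 0.604, 0.797, -0.0]
force: [0.5, 0.5, -2.2]
grip_width: 0.245
grip_force: 79.3
```

```bash
python3 -m jog '[{"delta_pos":[0,0,-20],"angular":[0,0,0],"fingers":0},{"delta_pos":[0,0,-40],"angular":[0,0,0],"fingers":0},{"delta_pos":[0,0,-40],"angular":[0,0,0],"fingers":0},{"delta_pos":[0,0,-40],"angular":[0,0,0],"fingers":0}]'
python3 - <<'E'
from h import *
s=ctrl.sense();p=s['eef_pos'];print(p,s['ee_rot'],s['joints'])
c=cap('scene','s1');i=c['pixels']
u,v=map(int,proj(c,[p[0],p[1],90]));print(u,v)
j=i[v-90:v+60,u-100:u+100];cv2.imwrite('pics/s1c.png',cv2.resize(j,None,fx=4,fy=4,interpolation=cv2.INTER_CUBIC))
b=[p[0],p[1],p[2]-126.9]
for X in (b,[p[0],p[1],p[2]+23],[475.5,-213.5,70]):
  q=proj(c,X);print(4*(q[0]-u+100),4*(q[1]-v+90))
E
```

```text
time_s: 4.72
eef_pos: [475.9, -213.4, 226.9]
ee_rot: [0.0, 0.603, 0.798, 0.0]
force: [-0.4, -0.1, -3.2]
grip_width: 0.244
grip_force: 78.9
[ 475.92388091 -213.39816761  226.92074915] [3.16593532e-04 6.03073433e-01 7.97685611e-01 7.15052085e-06] [-6.46386352e-01  3.22456234e-01  1.54191494e+00  1.43065376e-05
  1.27658828e+00 -9.22489826e-01]
233 184
400.16299370982597 344.73285502215424
371.2160057845358 71.57198302125732
405.8290923900249 393.5845075458052
```

View pics/s1c.png

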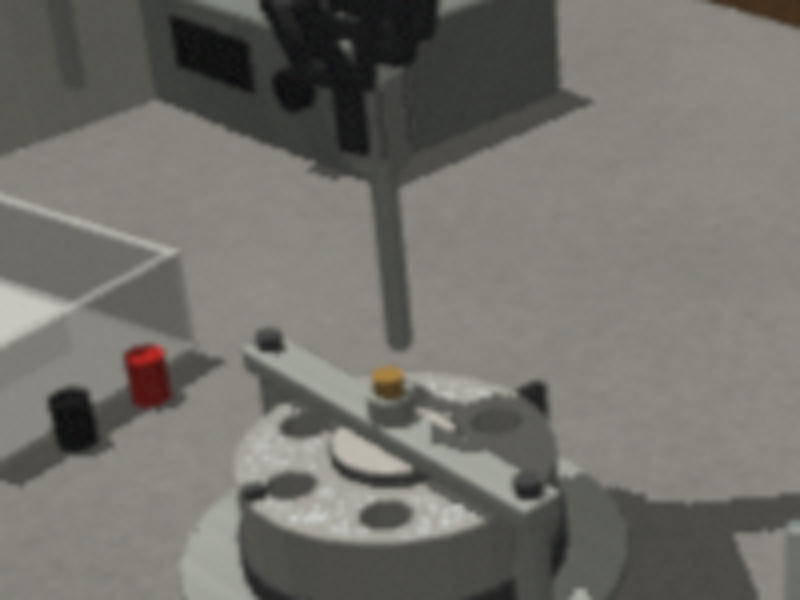

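The bar hangs upright; its lower end is at (400,347), where (400,345) was predicted, so the grasp is good. Next I insert it to a lower-end height of 45 mm.

```bash
python3 -m jog '[{"delta_pos":[0,0,-15],"angular":[0,0,0],"fingers":0},{"delta_pos":[0,0,-25],"angular":[0,0,0],"fingers":0},{"delta_pos":[0,0,-35],"angular":[0,0,0],"fingers":0},{"delta_pos":[0,0,-45],"angular":[0,0,0],"fingers":0},{"delta_pos":[0,0,-55],"angular":[0,0,0],"fingers":0},{"delta_pos":[0,0,-55],"angular":[0,0,0],"fingers":0}]'
python3 - <<'E'
import numpy as np
# stroke 1 path: centre bar angle 222.5 -> 118, relative to start
c=np.array([518.3,-174.3]);s=np.array([475.7,-213.3])
for a in np.arange(218,115,-6): print(a,np.round(c+58*np.array([np.cos(np.radians(a)),np.sin(np.radians(a))])-s,1))
E
```

```text
time_s: 5.52
eef_pos: [475.5, -213.2, 170.5]
ee_rot: [-0.001, 0.603, 0.798, -0.0]
force: [0.5, -0.1, -1.7]
grip_width: 0.248
grip_force: 79.2
218 [-3.1  3.3]
212 [-6.6  8.3]
206 [-9.5 13.6]
200 [-11.9  19.2]
194 [-13.7  25. ]
188 [-14.8  30.9]
182 [-15.4  37. ]
176 [-15.3  43. ]
170 [-14.5  49.1]
164 [-13.2  55. ]
158 [-11.2  60.7]
152 [-8.6 66.2]
146 [-5.5 71.4]
140 [-1.8 76.3]
134 [ 2.3 80.7]
128 [ 6.9 84.7]
122 [11.9 88.2]
116 [17.2 91.1]
```

```bash
python3 -m jog '[{"delta_pos":[-3,3.3,0],"angular":[0,0,0],"fingers":0},{"delta_pos":[-6.6,8.3,0],"angular":[0,0,0],"fingers":0},{"delta_pos":[-9.5,13.6,0],"angular":[0,0,0],"fingers":0},{"delta_pos":[-11.9,19.2,0],"angular":[0,0,0],"fingers":0},{"delta_pos":[-13.7,25,0],"angular":[0,0,0],"fingers":0},{"delta_pos":[-14.8,30.9,0],"angular":[0,0,0],"fingers":0},{"delta_pos":[-15.4,37,0],"angular":[0,0,0],"fingers":0},{"delta_pos":[-15.3,43,0],"angular":[0,0,0],"fingers":0},{"delta_pos":[-14.5,49.1,0],"angular":[0,0,0],"fingers":0},{"delta_pos":[-13.2,55,0],"angular":[0,0,0],"fingers":0}]'
```

```text
time_s: 6.78
eef_pos: [462.5, -158.0, 171.2]
ee_rot: [-0.0, 0.603, 0.798, -0.0]
force: [1.3, -3.8, -3.0]
grip_width: 0.246
grip_force: 79.2
```

```bash
python3 -m jog '[{"delta_pos":[2,5.7,0],"angular":[0,0,0],"fingers":0},{"delta_pos":[4.6,11.2,0],"angular":[0,0,0],"fingers":0},{"delta_pos":[7.7,16.4,0],"angular":[0,0,0],"fingers":0},{"delta_pos":[11.4,21.3,0],"angular":[0,0,0],"fingers":0},{"delta_pos":[15.5,25.7,0],"angular":[0,0,0],"fingers":0},{"delta_pos":[20.1,29.7,0],"angular":[0,0,0],"fingers":0},{"delta_pos":[25.1,33.2,0],"angular":[0,0,0],"fingers":0},{"delta_pos":[25.1,33.2,0],"angular":[0,0,0],"fingers":0}]'
python3 - <<'E'
from h import *
s=ctrl.sense();print(s['eef_pos'],s['force'])
c=cap('scene','s2');i=c['pixels']
u,v=map(int,proj(c,[518,-174,80]))
cv2.imwrite('pics/s2c.png',cv2.resize(i[v-70:v+50,u-80:u+80],None,fx=5,fy=5,interpolation=cv2.INTER_CUBIC));print(u,v)
for a in range(-12,12):
  t=np.radians(15*a);q=proj(c,[518.3+58*np.cos(t),-174.3+58*np.sin(t),70]);print(15*a,round(5*(q[0]-u+80)),round(5*(q[1]-v+70)),end='; ')
E
```

```text
time_s: 7.78
eef_pos: [487.8, -124.3, 171.0]
ee_rot: [-0.001, 0.603, 0.798, 0.001]
force: [0.5, -0.4, -3.7]
grip_width: 0.247
grip_force: 79.1
[ 487.81105896 -124.28165605  171.04764678] [ 0.5450455  -0.36097874 -3.66941309]
231 202
-180 507 318; -165 479 308; -150 446 303; -135 411 302; -120 376 306; -105 342 314; -90 312 327; -75 288 342; -60 271 361; -45 264 380; -30 265 399; -15 277 417; 0 298 433; 15 327 444; 30 362 450; 45 401 451; 60 439 447; 75 475 437; 90 506 423; 105 529 406; 120 543 386; 135 547 367; 150 542 348; 165 529 332;
```

View pics/s2c.png

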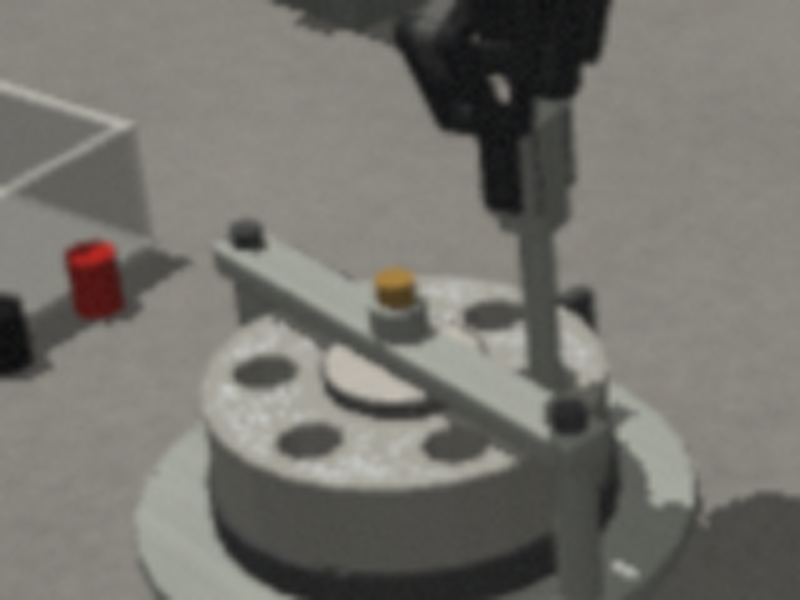

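Full holes show at (494,314), (264,371), (309,440) and (458,442), which correspond to about 187°, -53°, 7° and 67°. So the collar has turned about 95° and about 71° remain. I'll move the bar to the 187° hole.

```bash
python3 -m jog '[{"delta_pos":[-2,-3,20],"angular":[0,0,0],"fingers":0},{"delta_pos":[-2,-3,42],"angular":[0,0,0],"fingers":0},{"delta_pos":[-10,-20,44],"angular":[0,0,0],"fingers":0},{"delta_pos":[-20,-40,44],"angular":[0,0,0],"fingers":0},{"delta_pos":[-27,-56.3,44],"angular":[0,0,0],"fingers":0},{"delta_pos":[-27,-56.3,44],"angular":[0,0,0],"fingers":0},{"delta_pos":[-27,-56.3,30],"angular":[0,0,0],"fingers":0},{"delta_pos":[-27,-56.3,20],"angular":[0,0,0],"fingers":0},{"delta_pos":[-27,-56.3,10],"angular":[0,0,0],"fingers":0},{"delta_pos":[-27,-56.3,0],"angular":[0,0,0],"fingers":0}]'
python3 - <<'E'
import numpy as np
c=np.array([518.3,-174.3]);s=c+58*np.array([np.cos(np.radians(187)),np.sin(np.radians(187))]);print(s)
for a in np.arange(182,107,-5): print(a,np.round(c+58*np.array([np.cos(np.radians(a)),np.sin(np.radians(a))])-s,1))
E
```

```text
time_s: 9.07
eef_pos: [460.7, -181.2, 170.4]
ee_rot: [-0.0, 0.603, 0.798, 0.0]
force: [0.4, 0.4, -1.6]
grip_width: 0.244
grip_force: 79.4
[ 460.7323232  -181.36842192]
182 [-0.4  5. ]
177 [-0.4 10.1]
172 [ 0.1 15.1]
167 [ 1.1 20.1]
162 [ 2.4 25. ]
157 [ 4.2 29.7]
152 [ 6.4 34.3]
147 [ 8.9 38.7]
142 [11.9 42.8]
137 [15.1 46.6]
132 [18.8 50.2]
127 [22.7 53.4]
122 [26.8 56.3]
117 [31.2 58.7]
112 [35.8 60.8]
```

Inserted without force. Second stroke:

```bash
python3 -m jog '[{"delta_pos":[-0.4,5,0],"angular":[0,0,0],"fingers":0},{"delta_pos":[-0.4,10.1,0],"angular":[0,0,0],"fingers":0},{"delta_pos":[0.1,15.1,0],"angular":[0,0,0],"fingers":0},{"delta_pos":[1.1,20.1,0],"angular":[0,0,0],"fingers":0},{"delta_pos":[2.4,25,0],"angular":[0,0,0],"fingers":0},{"delta_pos":[4.2,29.7,0],"angular":[0,0,0],"fingers":0},{"delta_pos":[6.4,34.3,0],"angular":[0,0,0],"fingers":0},{"delta_pos":[8.9,38.7,0],"angular":[0,0,0],"fingers":0},{"delta_pos":[11.9,42.8,0],"angular":[0,0,0],"fingers":0},{"delta_pos":[15.1,46.6,0],"angular":[0,0,0],"fingers":0}]'
python3 -m jog '[{"delta_pos":[3.7,3.6,0],"angular":[0,0,0],"fingers":0},{"delta_pos":[7.6,6.8,0],"angular":[0,0,0],"fingers":0},{"delta_pos":[11.7,9.7,0],"angular":[0,0,0],"fingers":0},{"delta_pos":[16.1,12.1,0],"angular":[0,0,0],"fingers":0},{"delta_pos":[16.1,12.1,0],"angular":[0,0,0],"fingers":0}]'
```

```text
time_s: 10.32
eef_pos: [475.7, -134.5, 171.1]
ee_rot: [-0.0, 0.603, 0.798, -0.0]
force: [-0.8, -4.7, -2.5]
grip_width: 0.247
grip_force: 79.3
time_s: 10.95
eef_pos: [492.1, -122.1, 171.1]
ee_rot: [-0.0, 0.603, 0.798, 0.001]
force: [-0.6, 0.2, -3.2]
grip_width: 0.243
grip_force: 79.1
```

```bash
python3 -m jog '[{"delta_pos":[1.8,0.9,0],"angular":[0,0,0],"fingers":0},{"delta_pos":[3.7,1.7,0],"angular":[0,0,0],"fingers":0},{"delta_pos":[3.7,1.7,0],"angular":[0,0,0],"fingers":0}]'
```

```text
time_s: 11.32
eef_pos: [495.5, -120.8, 171.2]
ee_rot: [-0.0, 0.603, 0.798, 0.0]
force: [-1.5, -0.5, -2.7]
grip_width: 0.246
grip_force: 79.1
```

```bash
python3 -m jog '[{"delta_pos":[1,0.4,0],"angular":[0,0,0],"fingers":0},{"delta_pos":[2,0.8,0],"angular":[0,0,0],"fingers":0},{"delta_pos":[2,0.8,0],"angular":[0,0,0],"fingers":0}]'
python3 -m jog '[{"delta_pos":[1,0.3,0],"angular":[0,0,0],"fingers":0},{"delta_pos":[1.6,0.5,0],"angular":[0,0,0],"fingers":0},{"delta_pos":[1.6,0.5,0],"angular":[0,0,0],"fingers":0}]'
python3 - <<'E'
from h import *
s=ctrl.sense();print(s['eef_pos'],s['force'],s['wrist_torque'])
c=cap('scene','s3');i=c['pixels']
u,v=map(int,proj(c,[518,-174,80]))
cv2.imwrite('pics/s3c.png',cv2.resize(i[v-70:v+50,u-80:u+80],None,fx=5,fy=5,interpolation=cv2.INTER_CUBIC))
E
```

```text
time_s: 11.7
eef_pos: [497.6, -120.2, 171.2]
ee_rot: [-0.0, 0.603, 0.798, 0.0]
force: [-2.4, -1.2, -3.8]
grip_width: 0.238
grip_force: 79.2
time_s: 12.08
eef_pos: [498.9, -119.8, 171.2]
ee_rot: [-0.0, 0.603, 0.798, -0.0]
force: [-3.9, -2.0, -3.1]
grip_width: 0.246
grip_force: 79.3
[ 498.94085928 -119.7659013   171.18679616] [-3.91569346 -1.9702497  -3.12954019] [-0.42953932  1.04462118  0.03761997]
```

View pics/s3c.png

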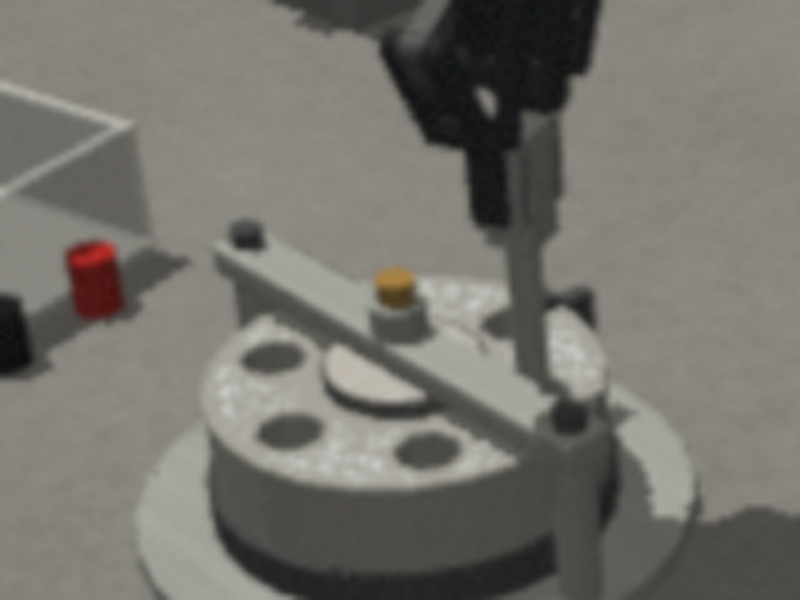

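The holes at (274,357), (290,431) and (428,451) read about -63°, -5° and 55°, which matches home (56.2° less multiples of 60°). I'll push slightly more to confirm the stop.

```bash
python3 -m jog '[{"delta_pos":[1,0.3,0],"angular":[0,0,0],"fingers":0},{"delta_pos":[1.6,0.5,0],"angular":[0,0,0],"fingers":0},{"delta_pos":[1.6,0.5,0],"angular":[0,0,0],"fingers":0}]'
python3 -m jog '[{"delta_pos":[1,0.2,0],"angular":[0,0,0],"fingers":0},{"delta_pos":[1,0.2,0],"angular":[0,0,0],"fingers":0}]'
python3 - <<'E'
from h import *
c=cap('top','t2');i=c['pixels']
cv2.imwrite('pics/t2c.png',cv2.resize(i[185:335,385:565],None,fx=4,fy=4,interpolation=cv2.INTER_CUBIC))
E
```

```text
time_s: 12.5
eef_pos: [499.7, -119.5, 171.2]
ee_rot: [-0.001, 0.603, 0.798, -0.001]
force: [-9.3, -2.7, -0.7]
grip_width: 0.248
grip_force: 79.7
time_s: 12.75
eef_pos: [500.2, -119.4, 171.2]
ee_rot: [-0.002, 0.603, 0.798, -0.002]
force: [-11.3, -4.3, 2.2]
grip_width: 0.245
grip_force: 80.3
```

View pics/t2c.png

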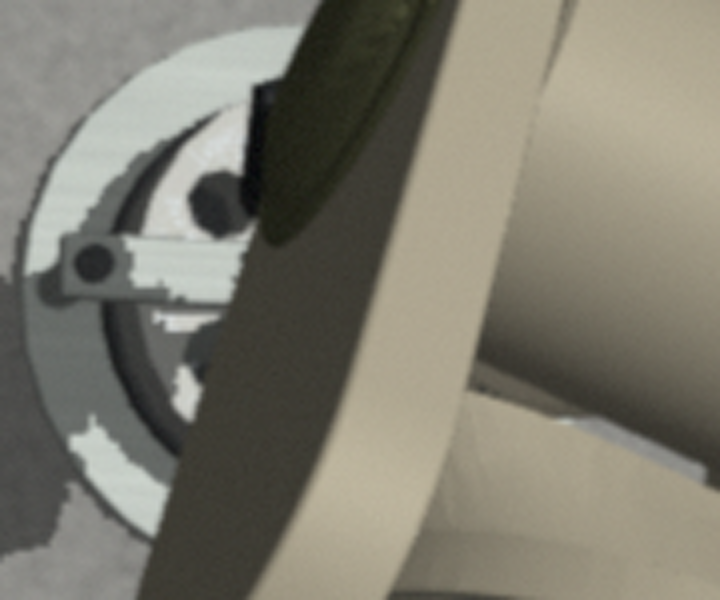

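The wrist force now climbs steeply (12 N), which means the stop; the visible hole is at (219,202). I'll back off, lower the bar, release and rise.

```bash
python3 -m jog '[{"delta_pos":[-5,-1.8,0],"angular":[0,0,0],"fingers":0},{"delta_pos":[-6,-2.3,-6],"angular":[0,0,0],"fingers":0},{"delta_pos":[-6,-2.3,-11],"angular":[0,0,0],"fingers":0},{"delta_pos":[-6,-2.3,-11],"angular":[0,0,0],"fingers":0.35},{"delta_pos":[-6,-2.3,-11],"angular":[0,0,0],"fingers":0.5},{"delta_pos":[-6,-2.3,-11],"angular":[0,0,0],"fingers":0.7},{"delta_pos":[-6,-2.3,-11],"angular":[0,0,0],"fingers":1},{"delta_pos":[-6,-2.3,-11],"angular":[0,0,0],"fingers":1},{"delta_pos":[-6,-2.3,-11],"angular":[0,0,0],"fingers":1},{"delta_pos":[-6,-2.3,-11],"angular":[0,0,0],"fingers":1}]'
```

```text
time_s: 14.05
eef_pos: [495.7, -121.3, 160.3]
ee_rot: [0.0, 0.603, 0.798, 0.0]
force: [-0.5, 0.6, -0.2]
grip_width: 1.001
grip_force: 0.1
```

```bash
python3 -m jog '[{"delta_pos":[0,0,30],"angular":[0,0,0],"fingers":1},{"delta_pos":[0,0,60],"angular":[0,0,0],"fingers":1},{"delta_pos":[0,0,100],"angular":[0,0,0],"fingers":1},{"delta_pos":[-30,60,100],"angular":[0,0,0],"fingers":1},{"delta_pos":[-60,120,100],"angular":[0,0,0],"fingers":1},{"delta_pos":[-90,180,100],"angular":[0,0,0],"fingers":1},{"delta_pos":[-120,240,100],"angular":[0,0,0],"fingers":1},{"delta_pos":[-120,300,100],"angular":[0,0,0],"fingers":1},{"delta_pos":[-120,300,100],"angular":[0,0,0],"fingers":1},{"delta_pos":[-120,300,100],"angular":[0,0,0],"fingers":1}]'
python3 - <<'E'
from h import *
c=cap('top','t3');i=c['pixels']
cv2.imwrite('pics/t3c.png',cv2.resize(i[185:335,385:565],None,fx=4,fy=4,interpolation=cv2.INTER_CUBIC))
for a in (56.2,-3.8,-63.8,176.2):
  t=np.radians(a);q=proj(c,[518.3+58*np.cos(t),-174.3+58*np.sin(t),70]);print(a,4*(q[0]-385),4*(q[1]-185))
print(ctrl.sense()['time_s'])
E
```

```text
time_s: 15.3
eef_pos: [375.7, 178.8, 260.2]
ee_rot: [0.0, 0.602, 0.798, -0.0]
force: [-0.3, -0.3, -0.2]
grip_width: 1.003
grip_force: 0.0
56.2 221.1325693418421 201.68173171722674
-3.8 353.34114490237425 134.34497058087857
-63.8 484.6299590282258 216.07406641990235
176.2 351.05750968273514 438.1241373115797
15.35
```

View pics/t3c.png

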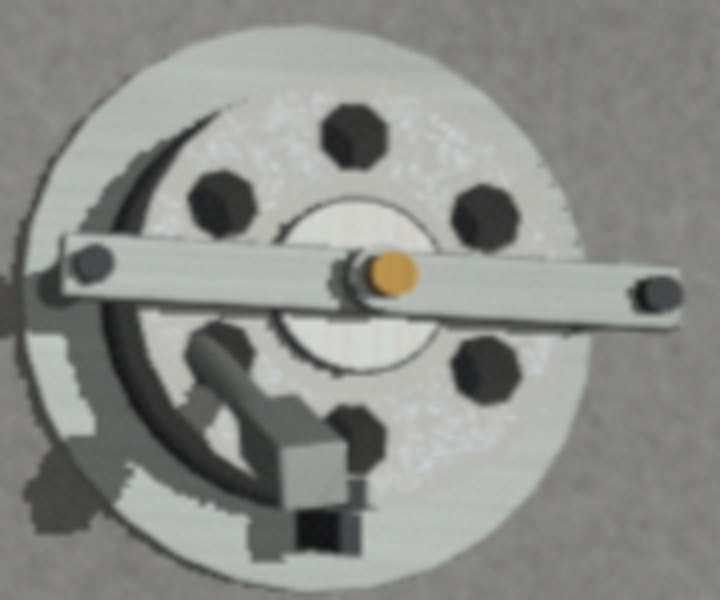

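The collar is home: the holes sit at (354,136) and (485,217), as predicted. The bar leans, with its head-top centre near (313,475), so I check the angle.

```bash
python3 - <<'E'
from h import *
c=load('top0')
t=np.radians(116.2);h=np.array([518.3+58*np.cos(t),-174.3+58*np.sin(t)])
for z in (185,180,175,170,165,160):
  X=ray(c,313/4+384.6,475/4+184.6,z)
  # foot at hole centre +- 6 opposite to the lean
  d=X[:2]-h;u=d/np.linalg.norm(d);f=h-6*u
  L=np.hypot(np.linalg.norm(X[:2]-f),z-30);print(z,X,u,'len',L,'tilt',np.degrees(np.arctan2(np.linalg.norm(X[:2]-f),z-30)))
s1=cap('scene','s4')
u,v=map(int,proj(s1,[510,-150,120]));print(u,v)
cv2.imwrite('pics/s4c.png',cv2.resize(s1['pixels'][v-55:v+65,u-80:u+80],None,fx=5,fy=5,interpolation=2))
E
```

```text
185 [ 447.92687479 -120.2436398   185.        ] [-0.99898812  0.04497487] len 163.11582038815646 tilt 18.14985449536539
180 [ 447.90889844 -121.74936789  180.        ] [-0.99993525  0.01137943] len 158.3644058193169 tilt 18.704956464220302
175 [ 447.89092209 -123.25509599  175.        ] [-0.99975294 -0.0222276 ] len 153.6455064964237 tilt 19.31215367862981
170 [ 447.87294575 -124.76082408  170.        ] [-0.99844573 -0.05573264] len 148.9622089914324 tilt 19.97601955044999
165 [ 447.8549694  -126.26655218  165.        ] [-0.99602949 -0.08902389] len 144.31796858154294 tilt 20.70155244093933
160 [ 447.83699305 -127.77228028  160.        ] [-0.99253094 -0.12199321] len 139.71666195201996 tilt 21.494222075496566
241 187
```

View pics/s4c.png

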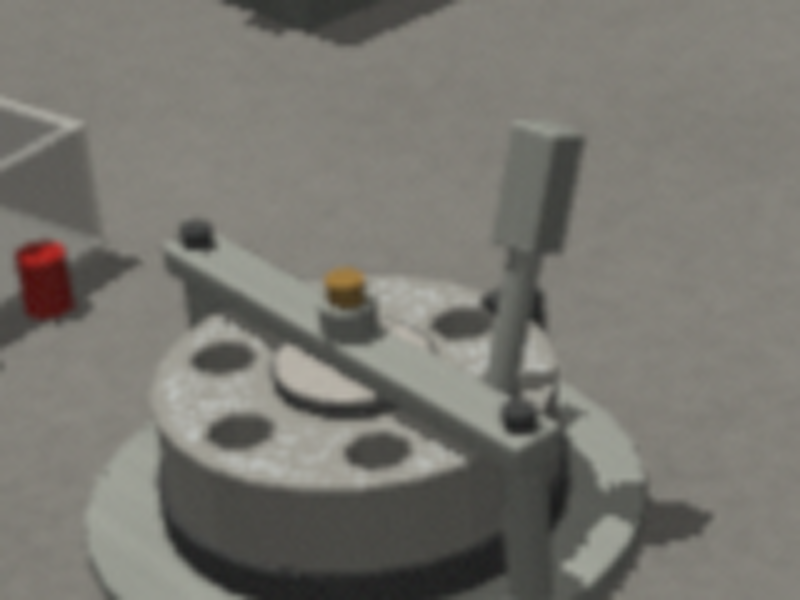

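The bar stands in the hole, leaning about 19.5° against the 28° limit, and that is as far as the hole lets it lean. I check that it is at rest, then hand in.

```bash
python3 -m jog '[{"delta_pos":[0,0,0],"angular":[0,0,0],"fingers":1},{"delta_pos":[0,0,0],"angular":[0,0,0],"fingers":1},{"delta_pos":[0,0,0],"angular":[0,0,0],"fingers":1},{"delta_pos":[0,0,0],"angular":[0,0,0],"fingers":1}]'
python3 - <<'E'
from h import *
c=cap('top','t4');d=np.abs(c['pixels'][185:335,385:565].astype(int)-load('t3')['pixels'][185:335,385:565]).max(2)
print(d.max(),(d>20).sum())
if (d>20).sum()<20: print(ctrl.finish_job())
E
```

```text
time_s: 15.9
eef_pos: [375.8, 178.5, 260.3]
ee_rot: [0.0, 0.603, 0.798, 0.0]
force: [0.2, -0.3, -0.7]
grip_width: 1.0
grip_force: 0.0
9 0
the job is handed in; nothing more can be done
None
```

The collar is home against its stop and the bar stands released and at rest in one of its holes, leaning about 19.5° (limit about 28°); I handed the job in at about 16 s of the 54 s allowed, and no verdict was returned.

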